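Run the trimmer's gauge stop out to its end and lock it

TASK

Set the board trimmer up for wide panels: with the fingertips, hold the lock button on top of the gauge stop's carriage down and, keeping it down, slide the carriage along its rail, away from the blade, all the way against the end stop; then let the button come up so that the carriage is locked there, and move clear. Press and push only, do not grip the carriage or its button; leave the blade arm down and everything lying around where it is.

Things in the scene. Friction and masses are not known exactly. Their poses are not given: they have to be found in the camera images.
- trimmer: Lever board trimmer for card, fixed. Grey bed 320 (x) x 420 (y) x 24 mm high; origin under its centre, on the table; x away from the robot, y left at yaw 0 (turned up to 0.35 rad). Blade and clear guard (top 65 mm above the table) along its right (-y) side. Aluminium gauge rail, 36 mm wide, top 51 mm above the table, along y on the near edge (centre line x = -0.125); the carriage rides on it.
- end_stop (a point): Middle of the face of the end stop, the black block at the left (+y, away from the blade) end of the rail, that the carriage comes to rest against; 64 mm above the table. The block (46 x 20 mm) reaches 12 mm above that point, level with the top of the carriage's body. Axes as the trimmer's.
- stop_carriage (a joint): Position of the gauge stop's carriage along the rail, m: 0 nearest the blade, growing towards the end stop (the trimmer's +y), 0.150 against the end stop. Starts between 0 and 0.07. Runs very easily (under 1 N) while the button is down; cannot be moved while it is up.
- carriage_top (a point): Centre of the top face of the stop carriage's body, 76 mm above the table: a black block 50 (x) x 60 (y) x 24 mm astride the rail; its left face, 30 mm from this point, meets the end stop. An aluminium stop bar 22 mm high stands out from it 0.25 m towards +x across the bed, 18 mm to the right of this point. Axes as the trimmer's.
- button_top (a point): Centre of the flat top of the lock button, a round grey thumb button with a ribbed top, 35 mm in diameter (31 mm across the flat top), in the middle of the carriage's top. Up, its top is 88 mm above the table, 12 mm above the carriage's body; fully down, 79 mm. It moves with the carriage and the button. Axes as the trimmer's.
- lock_button (a joint): How far the lock button is pressed, m: 0 up, 0.009 fully down. Spring: 3 N up, 6 N fully down. Carriage free only beyond 0.006 (its teeth leave a rack of bars 12 mm apart); let go, it rises into the nearest gap (1 mm play), one being at the end stop. Now and then it starts caught on a bar, about 0.006 down. Its top has ordinary friction: a fingertip pressing it down drags the carriage along.
- blade_grip (a point): Middle of the black grip of the trimmer's blade arm, 30 mm thick, 100 mm long, pointing at the robot, 56 mm above the table, in front of the bed's right corner. The arm (345 mm) lies shut along the right side of the bed, hinged at the far end; lifting the grip would raise it. It stays down.
- card_strip: Bystander: strip of brown corrugated card 200 x 80 x 5 mm lying flat on the bed beside the blade; origin under its centre.
- weight: Bystander: steel paperweight with a small knob, 42 mm in diameter, 46 mm high, standing on the card strip; origin under its centre.
- tape: Bystander: roll of clear packing tape, 94 mm in diameter and 48 mm wide, standing in a red hand dispenser, about 95 mm high, on the table to the front left of the trimmer; origin on the table under the roll.
- scissors: Bystander: scissors with blue handles, 210 mm long, 12 mm high, lying to the right of the trimmer; origin at the pivot, on the table.
- glue: Bystander: white glue bottle with an orange cap, 54 mm in diameter, 125 mm high, to the left of the trimmer; origin under its centre.
- pencil: Bystander: yellow pencil 180 mm long, 7 mm high, lying in front of the trimmer; origin under its middle.
- offcut_block: Bystander: block of layered card 70 x 50 x 36 mm in front of the trimmer, to the left of the blade grip; origin under its centre.

How it is judged:
On the way, in this order (a step that is already met when the one before it is completed fails the run):
1. the carriage slides, at least 30 mm from where it started, with the lock button held down (value of joint lock_button above 0.0055 m and distance of carriage_top from where it was at the start of the episode above 0.03 m), for 0.1 s.
2. the carriage is against the end stop with the button still held down (value of joint lock_button above 0.0055 m and value of joint stop_carriage above 0.147 m), for 0.1 s.
At the end, for the whole second after the job is handed in: The carriage is against the end stop (within 3.5 mm) and at rest, the lock button is up again (within 1.5 mm), so that the carriage is locked there; the blade arm is down (grip within 20 mm) and the bystanders are within 20 mm of where they were (value of joint stop_carriage above 0.1465 m and value of joint lock_button below 0.0015 m and velocity of joint stop_carriage below 0.005 m/s and distance of each of blade_grip, card_strip, weight, tape, scissors, glue, pencil, offcut_block from where it was at the start of the episode below 0.02 m); the robot touches nothing.
It fails at once if the carriage or its button is taken between the fingers (gripped) instead of pressed and pushed (horizontal distance between the grasp point and button_top below 0.02 m and z of the grasp point in the frame of button_top below 0.004 m).
It fails at once if the blade arm is lifted (distance of blade_grip from where it was at the start of the episode above 0.03 m).
It fails at once if a bystander is pushed away or picked up (distance of any of card_strip, weight, tape, scissors, glue, pencil, offcut_block from where it was at the start of the episode above 0.03 m).
It also fails if it takes over 32 s, if anything falls off the work surface, if the arm or the gripper's body presses on something with over 40 N, if the wrist force passes 120 N, or if a joint passes its speed limit or range.

ROBOT

A 6-joint arm with a two-finger parallel gripper is mounted at the origin on the work surface. World frame = base frame: x ahead of the robot, y to its left, z up, the work surface at z = 0. Lengths are in m, angles in rad, forces in N, time in s.
With the tool pointing down it reaches from about 0.275 to 0.825 m from the base axis. Payload 4.9 kg.
Tool frame: the origin (TCP) lies midway between the tips of the shut fingers; the grasp point (between the pads) lies 19 mm behind it (bot.grip_depth is the distance from the TCP to the grasp point, in m); z points along the fingers, y is the line along which they close (so a half turn about z gives the same grasp; the last joint's range is limited). The gripper opens to 85 mm and grips with 20 to 120 N. Pads are 22 mm wide; open, the fingers measure 114 mm over their backs; the gripper's body (76 mm by 85 mm) begins 54 mm behind the grasp point. The pads swing forward as they close: fully open they stand 13 mm farther back than shut.
Start: joints at [-1.481, 0.326, -0.193, 1.052, 0, 1.437], TCP at [0.122, -0.536, 0.231] pointing down, gripper open.
Joint ranges: [-2.65, 2.65], [-0.97, 1.79], [-1.3, 1.35], [-1.93, 2.1], [-1.47, 1.37], [-3.14, 3.14]. Speed limits (rad/s): [2.57, 2.57, 3.14, 3.14, 3.14, 3.14].

INTERFACE

Orientations are given as a unit quaternion [w, x, y, z].
In Python, from cell import bot gives the robot as it stands. Calls block until the motion is done:
- bot.move_pose(position, orientation): joint-space move of the TCP to a pose.
- bot.move_linear(position, speed=0.15, rotation=None, until_force=None): straight line of the TCP; rotation=None keeps the orientation; speed is the mean speed in m/s. With until_force (N) it stops when the force on the tool has changed by that much, and returns True; else False.
- bot.goto_joints(angles): joint-space move.
- bot.set_gripper(opening, grasp_force=None): opening from 0.0 (shut) to 1.0 (fully open); grasp_force is the grip in N (None keeps the last); returns when the fingers have stopped.
- bot.wait(seconds).
- bot.solve_ik(position, orientation): joint angles nearest the present ones, or None.
- bot.camera(name): name is "scene" or "top" or "wrist"; returns the picture (420x560x3 uint8, red, green, blue); there is no depth.
- bot.calibration(name): a dict with "mtx" (3x3 intrinsics, pixels), "extrinsics" (4x4, takes a point from world to camera coordinates); the wrist camera has in their place "hand_eye" (4x4, takes a point from camera to tool coordinates, whose origin is the TCP and whose axes are the flange's). Camera axes: x right, y down, z forward; pixel columns grow to the right and rows downward; lengths in m; the calibration is good to about 2 mm. A picture is of the moment at which its call begins: read the wrist's pose just before it. calibration takes no time and is no camera call.
A pose or a line that the arm cannot do raises bot.PlanningError and nothing moves.
- bot.close_job(): hands the job in; it is judged then, once.
Trained networks look in the newest picture that a camera, given by its name, has taken for a name from the list of things; names that differ only in an ending like _2 or _b are one class to them, and where a whole thing is asked for, a point or a joint stands for the part that bears it (a point fixed in the world has none). Each returns a list of dicts, best first, with "confidence" (0 to 1); they miss things now and then, are a little off and sometimes report something else, mostly with a low value. They report only what shows in the picture. A call takes as long as a camera call.
- bot.search_frame(camera, thing): "bbox" ([left, top, width, height] in pixels, round what is visible of it).
Readings, each from a call of its own:
- bot.read_clock(): time.
- bot.read_joint_positions(): joint angles.
- bot.read_joint_vel(): joint speeds.
- bot.read_joint_efforts(): joint torques, N m.
- bot.read_position(): TCP position.
- bot.read_tool_rot(): TCP orientation.
- bot.read_ft_force(): force on the tool from outside, world axes, zero at the start.
- bot.read_moment(): the same for the moment, N m.
- bot.read_gripper_width(): opening from 0.0 (shut) to 1.0 (fully open).
- bot.read_finger_force(): force on a finger pad.
Only numpy, scipy, OpenCV 4.12 (cv2) and the standard library are available. Lean on these libraries where they do the work, as an engineer would, in place of code of your own. Each camera call takes 0.05 s, during which the arm holds its last target. There are 200 camera calls.

## Working session

There is one attempt and no reset: what is moved stays moved. The work goes in short steps, each a Python script; the robot and the scene stay as the last script left them, time stands still between calls to the robot, and variables do not carry over. Pictures are saved under pics/ and viewed, at most 10 in all, crops included, and the job is handed in when it is done.

```bash
mkdir -p pics
python3 - <<'E'
from cell import bot
import cv2
for c in("top","scene"):
    im=bot.camera(c); cv2.imwrite(f"pics/{c}1.png",im[:,:,::-1])
    for t in("button_top","carriage_top","trimmer","blade_grip","tape","glue"):
        print(c,t,[(d["bbox"],round(d["confidence"],2)) for d in bot.search_frame(c,t)[:2]])
    print(bot.calibration(c))
print(bot.read_clock())
E
```

```text
top button_top [([124.7, 267.8, 44.2, 25.7], 0.63)]
top carriage_top [([252.0, 131.5, 34.2, 85.7], 0.65), ([177.3, 95.0, 177.5, 145.3], 0.37)]
top trimmer [([175.6, 96.5, 180.4, 143.1], 0.92)]
top blade_grip [([299.3, 100.6, 52.5, 129.3], 0.83)]
top tape [([122.9, 265.8, 44.1, 30.6], 0.92)]
top glue [([114.2, 206.5, 27.4, 17.5], 0.97)]
{'mtx': array([[413.52774628,   0.        , 282.10959167],
       [  0.        , 413.52774628, 207.43863915],
       [  0.        ,   0.        ,   1.        ]]), 'extrinsics': array([[-0.02268732, -0.99941786, -0.02547997, -0.0106298 ],
       [-0.99502613,  0.02504569, -0.09641429,  0.54826032],
       [ 0.09699633,  0.02316586, -0.9950151 ,  1.27775318],
       [ 0.        ,  0.        ,  0.        ,  1.        ]])}
scene button_top [([279.3, 217.7, 16.9, 13.1], 0.4)]
scene carriage_top [([234.1, 214.0, 69.7, 88.6], 0.76)]
scene trimmer [([160.2, 167.2, 213.2, 201.4], 0.73)]
scene blade_grip [([164.7, 166.7, 96.9, 119.5], 0.83)]
scene tape [([434.4, 251.6, 45.9, 56.4], 0.7)]
scene glue [([419.7, 329.7, 30.7, 34.8], 0.97)]
{'mtx': array([[396.74457837,   0.        , 286.35151825],
       [  0.        , 396.74457837, 206.35008199],
       [  0.        ,   0.        ,   1.        ]]), 'extrinsics': array([[-0.71986889,  0.69405202,  0.00897612,  0.40081159],
       [ 0.5411725 ,  0.56930669, -0.61888788, -0.20178691],
       [-0.43465055, -0.44066051, -0.78542805,  1.39249078],
       [ 0.        ,  0.        ,  0.        ,  1.        ]])}
0.7
```

View pics/top1.png

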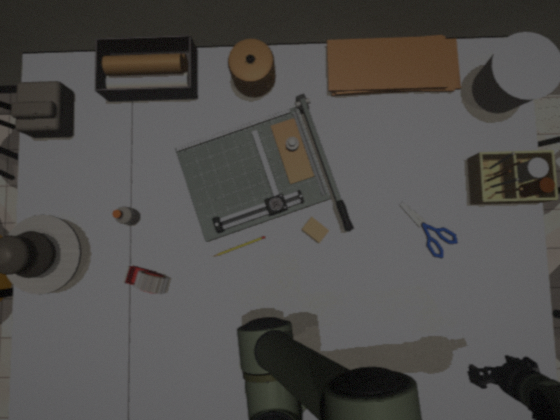

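View pics/scene1.png

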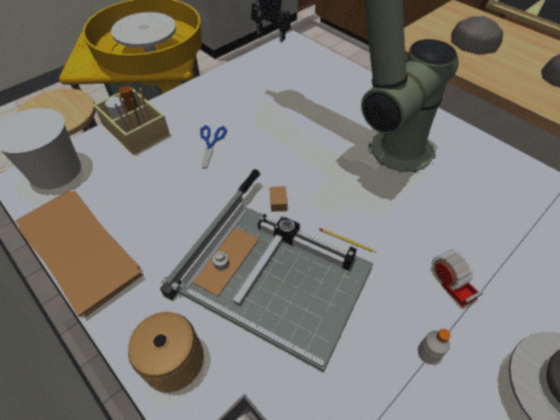

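Top view: the carriage's button is at about (276,204), the end stop at about (219,225), and the trimmer is turned about +0.33 rad. In the scene view the button is at about (288,226) and the stop at about (349,257). The network's top `button_top` box at (147,280) is really the tape, so I reject it.

```bash
cat > h.py <<'E'
from cell import bot
import numpy as np, cv2
from scipy.spatial.transform import Rotation as R
def quat(yaw):  # tool down, tool x along world direction yaw
    c,s=np.cos(yaw),np.sin(yaw)
    q=R.from_matrix(np.array([[c,s,0],[s,-c,0],[0,0,-1]])).as_quat(); return [q[3],*q[:3]]
def cam(name):
    c=bot.calibration(name); K=c["mtx"]
    if name=="wrist":
        T=np.eye(4); q=bot.read_tool_rot(); T[:3,:3]=R.from_quat([*q[1:],q[0]]).as_matrix(); T[:3,3]=bot.read_position()
        return K,T@np.array(c["hand_eye"])
    return K,np.linalg.inv(c["extrinsics"])
def ray(C,uv,z):
    K,T=C; d=T[:3,:3]@np.linalg.solve(K,[*uv,1]); o=T[:3,3]
    return o+d*(z-o[2])/d[2]
def proj(C,p):
    K,T=C; v=K@(np.linalg.inv(T)@[*p,1])[:3]; return v[:2]/v[2]
E
python3 - <<'E'
from h import *
print(bot.read_tool_rot(), bot.calibration("wrist"))
for n,b,e in(("top",(276,204),(219,225)),("scene",(288,226),(349,257))):
    C=cam(n); B=ray(C,b,.088);E=ray(C,e,.076);d=E-B;print(n,B,E,np.linalg.norm(d[:2]),np.arctan2(-d[0],d[1]))
E
```

```text
[ 2.59119935e-05  9.93746635e-01  1.11658517e-01 -5.14997308e-06] {'mtx': array([[298.55616727,   0.        , 279.44694317],
       [  0.        , 298.55616727, 209.65336675],
       [  0.        ,   0.        ,   1.        ]]), 'hand_eye': array([[-5.48506880e-04, -9.59061981e-01, -2.83195719e-01,
         7.17714485e-02],
       [ 9.99999811e-01, -6.04383864e-04,  1.09940962e-04,
        -4.69215544e-04],
       [-2.76599120e-04, -2.83195606e-01,  9.59062132e-01,
        -1.41965946e-01],
       [ 0.00000000e+00,  0.00000000e+00,  0.00000000e+00,
         1.00000000e+00]])}
top [ 0.55268984 -0.00704129  0.088     ] [0.49433906 0.16768722 0.076     ] 0.18421418337017714 0.32230643179636703
scene [0.56134194 0.01002466 0.088     ] [0.50919716 0.18408064 0.076     ] 0.18169909775091828 0.29107717700960045
```

Run:
```python
from h import *
bot.set_gripper(0.0)
bot.move_pose([0.53,0.06,0.25],quat(0.31))
C=cam("wrist"); im=bot.camera("wrist")
np.savez("w1.npz",K=C[0],T=C[1])
cv2.imwrite("pics/w1.png",cv2.resize(im[:,:,::-1],(800,600),interpolation=cv2.INTER_CUBIC))
for t in("button_top","carriage_top"):
    for d in bot.search_frame("wrist",t)[:2]:
        b=d["bbox"];print(t,b,d["confidence"],ray(C,(b[0]+b[2]/2,b[1]+b[3]/2),.088))
print(bot.read_clock(),bot.read_joint_positions())
```

```text
button_top [327.9, 169.7, 32.8, 33.4] 0.73 [ 0.55728069 -0.00234311  0.088     ]
button_top [313.4, 0.0, 58.6, 209.9] 0.72 [0.63142045 0.02802705 0.088     ]
carriage_top [311.5, 0.0, 60.9, 209.7] 0.93 [0.63128657 0.02874727 0.088     ]
4.175 [-2.69373177e-02  2.83618767e-01 -2.03514851e-01  1.08367309e+00
 -7.39568326e-05  2.80585484e+00]
```

View pics/w1.png

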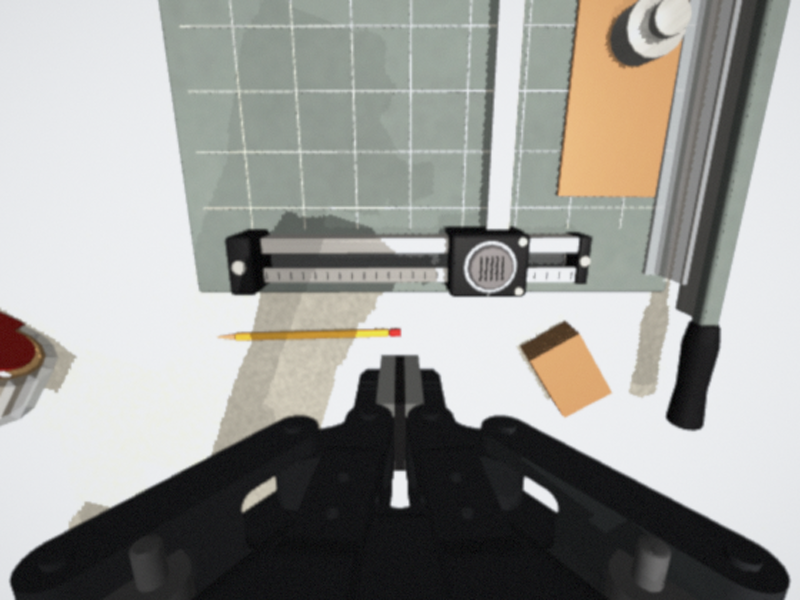

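The wrist view shows the button at zoomed (491,266), which agrees with the network's (344,186). The end stop block spans x 228–266 at y 262, and the bed's near corners are at about (200,292) and (668,291). Next: yaw and travel from these points.

Run:
```python
from h import *
w=np.load("w1.npz");C=(w["K"],w["T"]);s=.7
P=lambda u,v,z:ray(C,(u*s,v*s),z)
L,Rr=P(200,292,.024),P(668,291,.024);d=L-Rr
print("bed",np.linalg.norm(d),np.arctan2(-d[0],d[1]))
B=P(491,266,.088)
for u in(253,257,261): 
    E=P(u,262,.076);d=E-B;print("button-stop",B,E,np.linalg.norm(d[:2]),np.arctan2(-d[0],d[1]))
l=P(447,260,.076);r=P(527,260,.076);print("carriage w",np.linalg.norm(l-r),(l+r)/2)
yaw=np.arctan2(-(L-Rr)[0],(L-Rr)[1])
ex=np.array([np.cos(yaw),np.sin(yaw),0]);print("rail offset from bed near edge, expect .035",(B-L)@ex)
```

```text
bed 0.4186546437469374 0.31023420743874086
button-stop [ 0.55728952 -0.0016733   0.088     ] [0.50421234 0.16687644 0.076     ] 0.1767093723159278 0.30507453614665414
button-stop [ 0.55728952 -0.0016733   0.088     ] [0.50512507 0.16400784 0.076     ] 0.17369908186914648 0.3050229359319228
button-stop [ 0.55728952 -0.0016733   0.088     ] [0.50603781 0.16113922 0.076     ] 0.17068876553286105 0.304969515184525
carriage w 0.06015545280301382 [ 5.59050326e-01 -4.31578318e-04  7.60000000e-02]
rail offset from bed near edge, expect .035 0.03673045260225869
```

Run:
```python
from h import *
yaw=.308; B=np.array([.5577,-.0018,0]); q=quat(yaw)
bot.move_linear([B[0],B[1],.115],.12,rotation=q)
f0=np.array(bot.read_ft_force())
print(bot.move_linear([B[0],B[1],.074],.03,until_force=12), bot.read_position(), np.array(bot.read_ft_force())-f0, bot.read_clock())
```

```text
True [ 0.55768287 -0.00222912  0.07909485] [-1.37875381 -0.29243361  6.00130315] 6.6917
```

Run:
```python
from h import *
yaw=.308; p=np.array(bot.read_position()); u=np.array([-np.sin(yaw),np.cos(yaw),0])
p[2]-=.0006; bot.move_linear(p,.02); print(bot.read_position(),bot.read_ft_force())
h=bot.move_linear(p+u*.06,.06,until_force=25); print(h,bot.read_position(),bot.read_ft_force())
C=cam("wrist"); im=bot.camera("wrist")
cv2.imwrite("pics/w2.png",im[:,:,::-1]); print(bot.read_clock())
```

```text
[ 0.55770676 -0.00225839  0.0790324 ] [-1.55575132 -0.04471562  5.73570674]
False [0.53933155 0.05487795 0.079009  ] [-2.07995905 -0.45208977  6.28225505]
8.1417
```

View pics/w2.png

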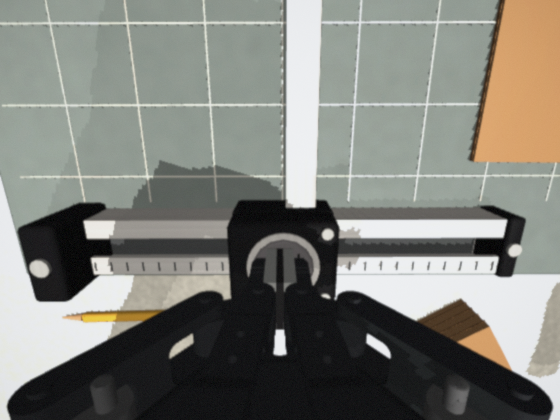

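The carriage follows: it is centred under the fingers at about (283,260), with the end stop still to the left at about (70,250). I'll carry on to the stop.

Run:
```python
from h import *
yaw=.308; p=np.array(bot.read_position()); u=np.array([-np.sin(yaw),np.cos(yaw),0]); p[2]-=.001
bot.move_linear(p+u*.074,.07); print(bot.read_position(),bot.read_ft_force())
h=bot.move_linear(p+u*.091,.03,until_force=20); print(h,bot.read_position(),bot.read_ft_force()); bot.wait(.2)
print(bot.read_position(),bot.read_ft_force())
C=cam("wrist"); im=bot.camera("wrist")
cv2.imwrite("pics/w3.png",im[:,:,::-1]); print(bot.read_clock())
```

```text
[0.51675025 0.12532691 0.07895997] [-3.87510196 -0.09574167 10.15789441]
False [0.51184893 0.14066799 0.07898076] [-3.14347481 -3.65640403  9.58282658]
[0.51183726 0.14064657 0.07895282] [-2.98445142 -4.01758353 10.32067395]
10.3167
```

View pics/w3.png

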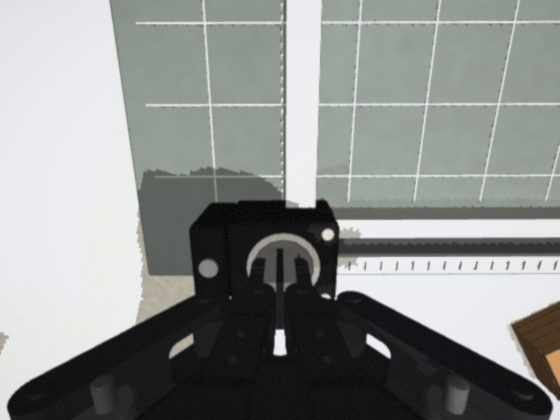

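The carriage now touches the end stop block (contact at about x 228) and I read 4 N of reaction along the rail. I'll lift straight up, back off and check.

Run:
```python
from h import *
p=np.array(bot.read_position())
bot.move_linear([p[0],p[1],.12],.05); bot.move_linear([p[0]-.03,p[1]-.02,.25],.15); bot.wait(.3)
C=cam("wrist"); im=bot.camera("wrist")
cv2.imwrite("pics/w4.png",cv2.resize(im[100:300,150:420,::-1],(800,593),interpolation=cv2.INTER_CUBIC))
for d in bot.search_frame("wrist","button_top")[:2]:
    b=d["bbox"];print(b,d["confidence"],ray(C,(b[0]+b[2]/2,b[1]+b[3]/2),.088))
print(bot.read_ft_force(),bot.read_clock())
```

```text
[255.3, 142.4, 34.4, 37.9] 0.86 [0.51048925 0.13778667 0.088     ]
[180.8, 0.0, 379.2, 281.1] 0.58 [0.55946001 0.05138874 0.088     ]
[-0.27232353 -0.0834903  -0.08913021] 12.7583
```

View pics/w4.png

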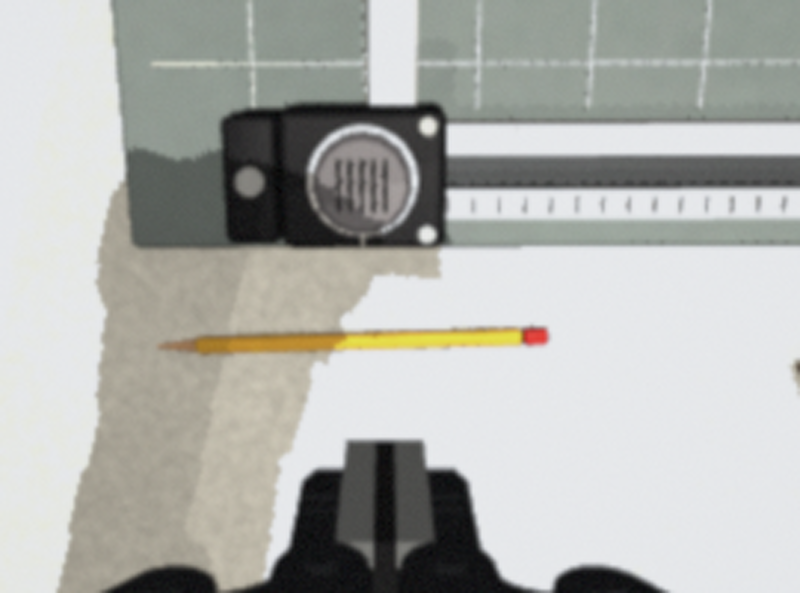

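The carriage sits flush against the stop and the button looks up. One light touch (below the 3 N preload) will confirm its height, and then I hand in.

Run:
```python
from h import *
b=[.5110,.1390]
bot.move_linear([*b,.10],.15); bot.wait(.2)
h=bot.move_linear([*b,.084],.01,until_force=2.0); z=bot.read_position()[2]; print(h,z,bot.read_ft_force())
bot.move_linear([*b,.20],.1); bot.wait(.5); print(bot.read_ft_force(),bot.read_clock())
if h and z>.0855: bot.close_job(); print("closed")
```

```text
True 0.08742986871453354 [0.40787059 0.55502388 3.33602839]
[ 0.14512354  1.05945513 -1.23600271] 17.0583
the job is handed in; nothing more can be done
closed
```

The carriage is against the end stop and the lock button is back up (light touch found its top at 87.4 mm, against 88 mm when fully up). The arm is clear, and I handed the job in at about 17 s of the 32 s allowed; no verdict came back.

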